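# Clear up after the inlet service

### The arm

A 6-joint arm with a two-finger parallel gripper is mounted at the origin on the work surface. World frame = base frame: x ahead of the robot, y to its left, z up, the work surface at z = 0. Lengths are in m, angles in rad, forces in N, time in s.
With the tool pointing down it reaches from about 0.35 to 0.775 m from the base axis. Payload 7.3 kg.
Tool frame: the origin (TCP) lies midway between the tips of the shut fingers; the grasp point (between the pads) lies 19 mm behind it (robot.grip_depth is the z of the grasp point in the tool frame, in m); z points along the fingers, y is the line along which they close (so a half turn about z gives the same grasp; the last joint's range is limited). The gripper opens to 92 mm and grips with 3 to 60 N. Pads are 19 mm wide; open, the fingers measure 130 mm over their backs; the gripper's body (75 mm by 190 mm) begins 47 mm behind the grasp point.
Start: joints at [-1.415, 0.342, 1.524, -0, 1.275, -0.146], TCP at [0.156, -0.501, 0.227] pointing down, gripper open.
Joint ranges: [-2.53, 2.53], [-0.77, 2.02], [0.04, 2.7], [-1, 4.14], [0.28, 2.66], [-3.11, 3.11]. Speed limits (rad/s): [2.57, 2.57, 3.14, 3.14, 3.14, 3.14].

### API

Orientations are given as [roll, pitch, yaw] about the fixed x, y, z axes, in that order (R = Rz(yaw) Ry(pitch) Rx(roll)).
In Python, from cell import robot, viewer gives the robot as it stands.
- The arm moves only by the tool step_arm, never from a script. Its argument "increments" is a list of rows, each an object with "delta_pos": the shift along the tool's x, y, z in cm, a list of three; "dr": the turn, a rotation vector about the tool's x, y, z in degrees, a list of three; "fingers": the closure, from -1 (fully open) to 1 (shut), so that 0 is half open. In form: [{"delta_pos": [tx, ty, tz], "dr": [wx, wy, wz], "fingers": fingers}, ...]. A call has exactly 5 rows; each row is the pose to reach, as a shift and turn from the pose commanded when the call began, along the tool's axes at that moment; what a row does not reach only later rows make up. A row lasts 1/8 s, in which the tool goes at most 62.5 mm and 10.7 degrees, less where a joint would pass 70% of its speed; a pose out of reach is approached as far as the arm can. A call with a gripper value outside its range is refused whole. The fingers move at their own pace and stop on an object; "newtons" is the grip in N (left out, the last holds). Time passes only in rows, so rows that repeat a pose let the fingers close, or fill a call up. It gives the time, the measured TCP pose, the force, the opening and the grip force at its end, in the units of the state.
- robot.observe(): the state, without advancing time (a new reading comes with each control period).
- viewer.read_camera(name): name is "scene" or "top" or "wrist"; returns the picture (400x640x3 uint8, red, green, blue); there is no depth.
- viewer.camera_params(name): a dict with "K" (3x3 intrinsics, pixels), "k1" (the pictures are not rectified: a ray, as slopes to the right and down, at radius r is drawn at 1 + k1 r^2 times it, then the intrinsics apply), "T" (4x4, takes a point from camera to world coordinates). Camera axes: x right, y down, z forward; pixel columns grow to the right and rows downward; lengths in m; the calibration is good to about 2 mm. A picture is of the moment at which its call begins: read the wrist's pose just before it. camera_params takes no time and is no camera call; for the wrist camera it gives the pose at the moment of the call.
- robot.hand_in(): hands the job in; it is judged then, once.
The state is a dict: "time": time; "qpos": joint angles; "qvel": joint speeds; "joint_efforts": joint torques, N m; "tool_pos": TCP position; "tool_rot": TCP orientation; "contact_force": force on the tool from outside, world axes, zero at the start; "torque": the same for the moment, N m; "opening": finger opening in m; "grip_force": force on a finger pad.
Only numpy, scipy, OpenCV 4.12 (cv2) and the standard library are available. Lean on these libraries where they do the work, as an engineer would, in place of code of your own. Each camera call takes 0.05 s, during which the arm holds its last target. There are 200 camera calls.

### The job

Sort the service parts on the bench, glass first: before any metal part goes into its tray, stand both vials upright in the white rack, each in the one bay that leaves the two caps level with each other. Then lay the two nuts flat and side by side (not stacked) in the round dish, and lay the spanner flat and lengthwise in the long tray. Never tip a vial over, leave the bottle and the beaker where they stand, and let go of everything.

Things in the scene. Friction and masses are not known exactly. Their poses are not given: they have to be found in the camera images.
- vial_tall: The taller of two amber glass vials with aluminium caps: 23 mm diameter, 76 mm high, about 35 g, standing loose on the bench. Origin: centre of its underside; z up along the vial.
- vial_short: The shorter amber glass vial with an aluminium cap: 23 mm diameter, 46 mm high, about 25 g, standing loose on the bench. Origin: centre of its underside; z up along the vial.
- knurled_nut: Round steel nut with a knurled rim, 34 mm diameter, 18 mm high, lying flat and loose. Origin: centre of its underside; z up.
- hex_nut: Hexagonal brass nut, 28 mm across flats (32 mm across corners), 20 mm high, lying flat and loose. Origin: centre of its underside; z up; its y axis and the directions 60 degrees either side of it are square to pairs of flats.
- spanner: Double open-ended steel spanner lying flat and loose: 136 mm long along its x axis, 10 mm thick; the handle between the two 28 mm wide heads is 14 mm wide (y) over the middle 76 mm. Both ends alike. Origin: centre of its underside; z up.
- rack: White vial rack, fixed, turned any way, 58 (x) by 120 mm (y); two open bays, 46 by 46 mm inside. Deep bay: centre 31 mm to -y, floor 5 mm above the bench, walls 24 mm high. Raised bay: centre 31 mm to +y, floor 35 mm, walls 43 mm high, as is the 16 mm thick middle wall. Tall vial in deep bay and short vial in raised bay: both caps at 81 mm. Origin: centre of its underside.
- dish: Round shallow steel dish fixed to the bench: 132 mm outer diameter, walls 4 mm thick and 14 mm high, inner floor 4 mm above the bench, 124 mm inside diameter. Origin: centre of its underside.
- tool_tray: Long shallow grey tray fixed to the bench: 84 mm (x) by 190 mm (y) outside, 76 by 182 mm inside, walls 4 mm thick and 14 mm high, inner floor 4 mm above the bench. Long side along its y axis. Origin: centre of its underside.
- bottle: Bystander: brown bottle with a blue cap, 72 mm diameter, 150 mm high, standing loose well to the left of the work. Origin: centre of its underside. Not to be disturbed.
- beaker: Bystander: empty clear glass beaker, 72 mm diameter, 90 mm high, standing loose well to the right of the work. Origin: centre of its underside. Not to be disturbed.

How it is judged:
On the way, in this order (a step that is already met when the one before it is completed fails the run):
1. both vials stand upright in their bays of the rack, the tall one in the deep bay and the short one in the raised bay, and are let go (x of vial_tall in the frame of rack between -0.014 and 0.014 m and y of vial_tall in the frame of rack between -0.045 and -0.017 m and z of vial_tall in the frame of rack between 0 and 0.01 m and angle between each of vial_tall, vial_short's own z axis and vertical below 0.12 rad and x of vial_short in the frame of rack between -0.014 and 0.014 m and y of vial_short in the frame of rack between 0.017 and 0.045 m and z of vial_short in the frame of rack between 0.03 and 0.04 m and contact force between each of vial_tall, vial_short and the fingers below 0.1 N), for 0.2 s.
2. both nuts lie in the round dish and the spanner in the long tray, let go (horizontal distance between each of knurled_nut, hex_nut and dish below 0.05 m and z of knurled_nut in the frame of dish between 0 and 0.009 m and angle between each of knurled_nut, hex_nut, spanner's own z axis and vertical below 0.15 rad and z of hex_nut in the frame of dish between 0 and 0.009 m and x of spanner in the frame of tool_tray between -0.032 and 0.032 m and y of spanner in the frame of tool_tray between -0.035 and 0.035 m and z of spanner in the frame of tool_tray between 0 and 0.009 m and angle between the x axis of spanner and the y axis of tool_tray, either way round below 0.45 rad and contact force between each of knurled_nut, hex_nut, spanner and the fingers below 0.1 N), for 0.2 s.
At the end, for the whole second after the job is handed in: Tall vial in deep bay, short in raised bay (14 mm along each rack axis, 5 mm in height, 0.12 rad tilt). Nuts flat in dish (50 mm of centre, 9 mm high, 0.15 rad). Spanner flat in long tray (32 mm across, 35 mm along, 9 mm high, 0.15 rad tilt, 0.45 rad yaw). All let go, below 0.02 m/s (all of step 1 and all of step 2 and linear speed of each of vial_tall, vial_short, knurled_nut, hex_nut, spanner below 0.02 m/s); the robot touches nothing.
It fails at once if a metal part is put in its tray while a vial is not yet in the rack (((horizontal distance between knurled_nut and dish below 0.05 m and z of knurled_nut in the frame of dish between 0 and 0.009 m and angle between knurled_nut's own z axis and vertical below 0.15 rad) or (horizontal distance between hex_nut and dish below 0.05 m and z of hex_nut in the frame of dish between 0 and 0.009 m and angle between hex_nut's own z axis and vertical below 0.15 rad) or (x of spanner in the frame of tool_tray between -0.032 and 0.032 m and y of spanner in the frame of tool_tray between -0.035 and 0.035 m and z of spanner in the frame of tool_tray between 0 and 0.009 m and angle between spanner's own z axis and vertical below 0.15 rad and angle between the x axis of spanner and the y axis of tool_tray, either way round below 0.45 rad)) and not (horizontal distance between each of vial_tall, vial_short and rack below 0.055 m)).
It fails at once if a vial is tipped over (more than 0.7 rad) (angle between any of vial_tall, vial_short's own z axis and vertical above 0.7 rad).
It fails at once if the bottle or the beaker is pushed more than 30 mm or tipped (distance of any of bottle, beaker from where it was at the start of the episode above 0.03 m or angle between any of bottle, beaker's own z axis and vertical above 0.3 rad).
It also fails if it takes over 134 s, if anything falls off the work surface, if the arm or the gripper's body presses on something with over 40 N, if the wrist force passes 120 N, or if a joint passes its speed limit or range.

## Working session

There is one attempt and no reset: what is moved stays moved. The work goes in short steps, Python scripts to look and compute and a tool call to move; the robot and the scene stay as the last step left them, time stands still between calls to the robot, and variables do not carry over. Pictures are saved under pics/ and viewed, at most 14 in all, crops included, and the job is handed in when it is done.

Besides the shell and the picture viewer there is one more tool, called as name(argument=value, ...) on one line, values as JSON. step_arm: Moves the arm, as the interface text tells. Its arguments: {"type":"object","properties":{"increments":{"type":"array"},"newtons":{"type":"number"}},"required":["increments"]}

```bash
ls; mkdir -p pics; python3 - <<'E'
from cell import robot, viewer
import cv2
for n in ("scene","top"):
    cv2.imwrite(f"pics/{n}0.png",viewer.read_camera(n)[:,:,::-1])
    p=viewer.camera_params(n);print(n,p)
s=robot.observe();print(s,robot.grip_depth)
E
```

```text
pics
scene {'K': array([[405.15642709,   0.        , 319.90080268],
       [  0.        , 405.15642709, 199.72024997],
       [  0.        ,   0.        ,   1.        ]]), 'k1': -0.05625695211366032, 'T': array([[-0.35585272,  0.57600957, -0.73592243,  1.3303084 ],
       [ 0.93426837,  0.2383236 , -0.26522533,  0.27817135],
       [ 0.02261536, -0.7819302 , -0.62295562,  0.70807222],
       [ 0.        ,  0.        ,  0.        ,  1.        ]])}
top {'K': array([[422.59507174,   0.        , 322.62642197],
       [  0.        , 422.59507174, 194.21644074],
       [  0.        ,   0.        ,   1.        ]]), 'k1': -0.02609988549742866, 'T': array([[-0.00210154, -0.9938313 ,  0.11088247,  0.39973668],
       [-0.9998841 ,  0.00376033,  0.01475284, -0.0202692 ],
       [-0.01507879, -0.11083862, -0.99372402,  1.23678436],
       [ 0.        ,  0.        ,  0.        ,  1.        ]])}
{'time': 0.1, 'qpos': array([-1.41500372e+00,  3.42640104e-01,  1.52490264e+00, -2.71302203e-05,
        1.27540429e+00, -1.45981665e-01]), 'qvel': array([ 0.00054056, -0.00133905, -0.00314247, -0.00023352, -0.00160834,
        0.00077201]), 'joint_efforts': array([ 1.90107348e-03, -4.32006419e+01, -2.44694960e+01,  7.19109247e-02,
        5.26167301e-02, -5.11969688e-05]), 'tool_pos': array([ 0.15600421, -0.50091192,  0.22612776]), 'tool_rot': array([-3.14024891e+00, -1.71344470e-04,  3.01782071e-01]), 'contact_force': array([0.41421718, 0.6780736 , 0.21261344]), 'torque': array([ 0.02449919, -0.00764577,  0.00741977]), 'grip_force': 0.0, 'opening': 0.09181727822112343} -0.0188
```

View pics/top0.png

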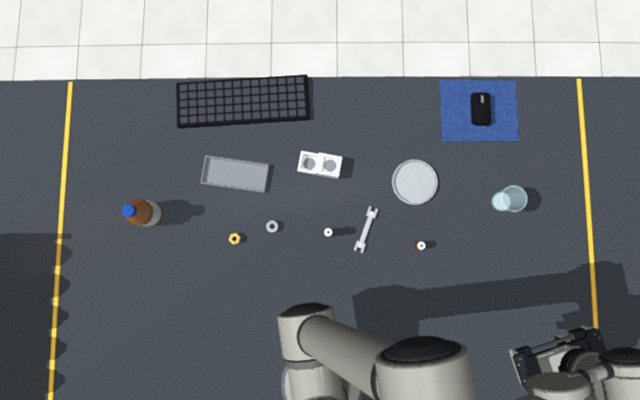

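View pics/scene0.png

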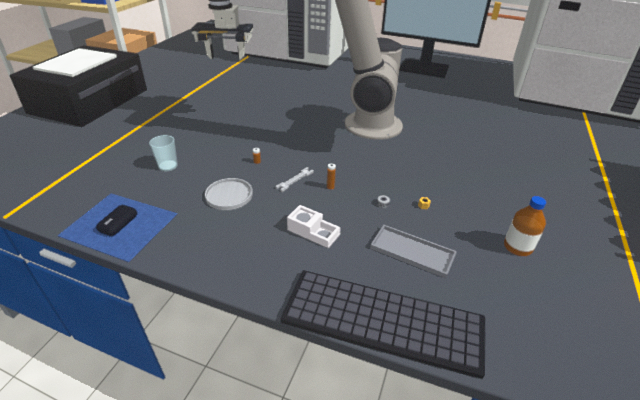

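The top view shows the tray at (236,174), rack at (320,164), dish at (415,182), hex nut at (235,239), knurled nut at (272,227), tall vial cap at (328,232), spanner at (367,230) and short vial at (421,245). In the scene view the rack's tall (raised) half is on the beaker side, at (304,220), which is world −y.

```bash
cat > h.py <<'E'
import numpy as np, cv2
from cell import robot, viewer
from scipy.spatial.transform import Rotation as R
def ray(name,px,z,p=None):
    p=p or viewer.camera_params(name)
    D=np.array([p['k1'],0,0,0.])
    u=cv2.undistortPoints(np.array(px,float).reshape(-1,1,2),p['K'],D).reshape(-1,2)
    d=np.c_[u,np.ones(len(u))]@p['T'][:3,:3].T
    o=p['T'][:3,3]
    return o+d*((z-o[2])/d[:,2])[:,None]
def blobs(mask,amin=20):
    n,l,st,c=cv2.connectedComponentsWithStats(mask.astype(np.uint8))
    return [(l==i,st[i],c[i]) for i in range(1,n) if st[i][4]>=amin]
def rect(name,m,z,p=None):
    "centre, short, long sides, yaw of long side (deg) of mask outline on plane z"
    c=max(cv2.findContours(m.astype(np.uint8),0,2)[0],key=cv2.contourArea)
    w=ray(name,c.reshape(-1,2),z,p)[:,:2]
    (cx,cy),(a,b),_=r=cv2.minAreaRect((w*1000).astype(np.float32))
    q=cv2.boxPoints(r); e=[q[1]-q[0],q[2]-q[1]]; e=max(e,key=np.linalg.norm)
    return np.round([cx,cy,min(a,b),max(a,b),np.degrees(np.arctan2(e[1],e[0]))%180],1)
def togo(x,y,z,yaw=None):
    "shift in tool axes (cm) and turn about tool z (deg, mod 180) to a TCP goal"
    s=robot.observe(); M=R.from_euler('xyz',s['tool_rot']).as_matrix()
    d=M.T@(np.array([x,y,z])-s['tool_pos'])*100
    # yaw = direction in which the fingers close (tool y) in world, deg
    ty=np.degrees(np.arctan2(M[1,1],M[0,1]))
    t=None if yaw is None else -((yaw-ty+90)%180-90)
    return np.round(d,2),t and round(t,1),np.round(ty,1)
E
python3 - <<'E'
from h import *
im=viewer.read_camera("top"); g=im.max(2)
sub=np.zeros(g.shape,bool); sub[145:265,190:450]=1
for m,st,c in blobs((g>95)&sub,12):
    for z in ([0.014] if st[4]>700 else [0.01]):
        print(st,c.round(1),rect("top",m,z),np.round(np.median(im[m],0)))
for nm,c,z in (("tall",(328,232),.076),("short",(421,245),.046)): print(nm,ray("top",c,z))
E
```

```text
[348 145   5   8  12] [350.2 148.1] [673.  -84.6  11.2  21.7   8.8] [81. 88. 96.]
[ 190  147  202   89 7812] [277.2 185.7] [550.4  91.7 250.7 591.   91.7] [85. 92. 99.]
[267 148  10  11  22] [271.3 152.5] [660.  147.6  15.2  34.9  39.7] [83. 88. 96.]
[280 149   7   5  13] [283.4 150.6] [666.1 115.    8.8  20.   78.2] [82. 89. 97.]
[288 149   4   9  14] [289.7 152.7] [6.596e+02 9.570e+01 8.900e+00 2.410e+01 4.000e-01] [83. 88. 96.]
[266 154   4   7  12] [267.6 156.8] [648.1 160.8   8.9  18.    0.8] [83. 88. 96.]
[277 154  11   7  22] [281.4 156. ] [652.  120.7  15.7  31.8 111.9] [82. 88. 96.]
[191 158   6   8  16] [193.7 161.6] [635.8 380.7  15.   21.1 179.7] [82. 88. 96.]
[ 391  158   47   49 1754] [413.9 181.5] [ 573.7 -267.9  135.2  136.2  134.1] [204. 211. 214.]
[190 177   6  16  35] [192.1 184.1] [567.1 381.8  14.9  44.7   1.9] [83. 89. 97.]
[353 204  26  50 404] [365.3 229. ] [ 435.7 -125.5   33.1  142.8  160. ] [194. 200. 204.]
[298 209   6   7  16] [300.3 211.7] [485.5  63.2  10.3  20.7  45. ] [83. 90. 96.]
[331 208   8   8  14] [334.7 211.8] [485.5 -37.    7.8  24.2 140. ] [8
[... 239 characters left out ...]
  89.9] [84. 88. 96.]
[218 226   6  12  15] [220.8 231.3] [428.  294.4   6.8  33.6 164.4] [82. 88. 96.]
[323 227  10  10  79] [327.6 231.7] [428.1 -15.9  26.   26.   89.9] [213. 214. 210.]
[223 231   5   7  12] [224.5 233.3] [421.7 281.1  12.8  14.8  18.3] [82. 88. 97.]
[227 231  14  16 129] [233.8 238.3] [408.4 255.4  34.5  39.3  45.9] [204. 172.  97.]
[196 232   8   8  14] [199.2 235.4] [418.2 356.8   8.1  27.3  52.3] [83. 90. 96.]
[195 237   4   9  13] [196.2 241. ] [401.3 364.8   8.8  23.2   1.7] [82. 88. 96.]
[415 241  11  10  85] [420.2 245.3] [ 387.1 -282.    25.7   29.    89.8] [195. 195. 193.]
tall [[ 0.42515334 -0.01752607  0.076     ]]
short [[ 0.38883477 -0.27710746  0.046     ]]
```

```bash
python3 - <<'E'
from h import *
im=cv2.imread("pics/top0.png")[145:265,195:445]
cv2.imwrite("pics/c.png",cv2.resize(im,None,fx=3.2,fy=3.2,interpolation=cv2.INTER_CUBIC))
E
```

```text
(no output)
```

View pics/c.png

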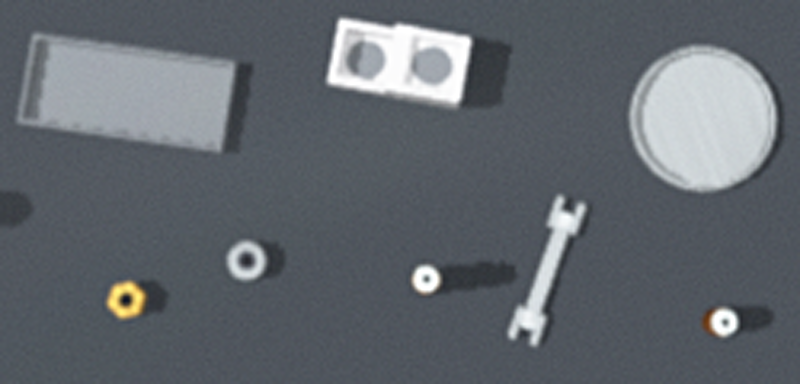

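The crop shows the raised rack bay centred at (432,65) and the deep bay at (366,60). The tray corners are about (33,33), (237,62), (221,152) and (17,122), and the rack's tall block is on the right.

```bash
python3 - <<'E'
from h import *
f=lambda q:np.array(q)/3.2+[194.7,144.7]
t=ray("top",f([(33,33),(237,62),(221,152),(17,122)]),.014)[:,:2];print("tray",t.mean(0),t[1]-t[0],t[2]-t[1])
a=ray("top",f([(366,60)]),.005)[0,:2];b=ray("top",f([(432,65)]),.035)[0,:2];print("rack",a,b,(a+b)/2,np.linalg.norm(b-a),np.degrees(np.arctan2(*(b-a)[::-1])))
e=ray("top",f([(470,40),(458,107)]),.043)[:,:2];print(e.mean(0),e[1]-e[0])
print(ray("top",f([(426,279),(725,321)]),.076)[0],ray("top",f([(725,321)]),.046),ray("top",f([(246,260)]),.018),ray("top",f([(126,299)]),.02))
print(togo(.387,-.277,.16,-8))
p=viewer.camera_params("wrist");s=robot.observe()
M=R.from_euler('xyz',s['tool_rot']).as_matrix();print(p['K'][0,0],M.T@(p['T'][:3,3]-s['tool_pos']),(M.T@p['T'][:3,:3]).round(2))
E
```

```text
tray [0.59858529 0.25759941] [-0.02830353 -0.18979446] [-0.08326442  0.01362189]
rack [0.62894206 0.03793074] [ 0.61849407 -0.02300556] [0.62371807 0.00746259] 0.061825502674653886 -99.72919086005297
[ 0.60927952 -0.05158368] [-0.06067147  0.01113353]
[ 0.42546142 -0.01704819  0.076     ] [[ 0.38879756 -0.27783937  0.046     ]] [[0.44417327 0.14531328 0.018     ]] [[0.40931057 0.25288899 0.02      ]]
(array([ 28.71, -14.51,   6.64]), np.float64(-64.7), np.float64(-72.7))
300.34349556424024 [ 0.06746234  0.00171769 -0.15680691] [[-0.   -0.97 -0.25]
 [ 1.   -0.    0.  ]
 [-0.   -0.25  0.97]]
```

step_arm(increments=[{"delta_pos":[4.8,-2.4,1],"dr":[0,0,-10],"fingers":-1},{"delta_pos":[9.6,-4.8,2],"dr":[0,0,-20],"fingers":-1},{"delta_pos":[14.4,-7.2,3],"dr":[0,0,-30],"fingers":-1},{"delta_pos":[19.2,-9.6,4],"dr":[0,0,-40],"fingers":-1},{"delta_pos":[24,-12,5],"dr":[0,0,-50],"fingers":-1}], newtons=15)

```text
time: 0.78
tool_pos: [0.3506, -0.314, 0.1764]
tool_rot: [3.141, 0.0, 1.18]
contact_force: [0.6, 0.1, -0.8]
opening: 0.0917
grip_force: 0.0
```

```bash
python3 -c "
from h import *
print(togo(.388,-.277,.16,-9.7))"
```

```text
(array([4.85, 2.05, 1.64]), np.float64(-12.7), np.float64(-22.4))
```

step_arm(increments=[{"delta_pos":[2.4,1,0.8],"dr":[0,0,-8],"fingers":-1},{"delta_pos":[4.85,2.05,1.6],"dr":[0,0,-12.7],"fingers":-1},{"delta_pos":[4.85,2.05,1.6],"dr":[0,0,-12.7],"fingers":-1},{"delta_pos":[4.85,2.05,1.6],"dr":[0,0,-12.7],"fingers":-1},{"delta_pos":[4.85,2.05,1.6],"dr":[0,0,-12.7],"fingers":-1}])

```text
time: 1.4
tool_pos: [0.3867, -0.2794, 0.161]
tool_rot: [3.141, 0.001, 1.394]
contact_force: [0.0, 0.6, -0.5]
opening: 0.0918
grip_force: 0.0
```

```bash
cat > look.py <<'E'
from h import *
import sys
s=robot.observe(); p=viewer.camera_params("wrist"); im=viewer.read_camera("wrist")
np.savez("w.npz",**p); cv2.imwrite(f"pics/{sys.argv[1]}.png",im[:,:,::-1])
print(s['tool_pos'],np.degrees(s['tool_rot']))
E
python3 look.py w1
```

```text
[ 0.38672892 -0.27936147  0.16100186] [1.79980618e+02 3.15613406e-02 7.98831075e+01]
```

View pics/w1.png

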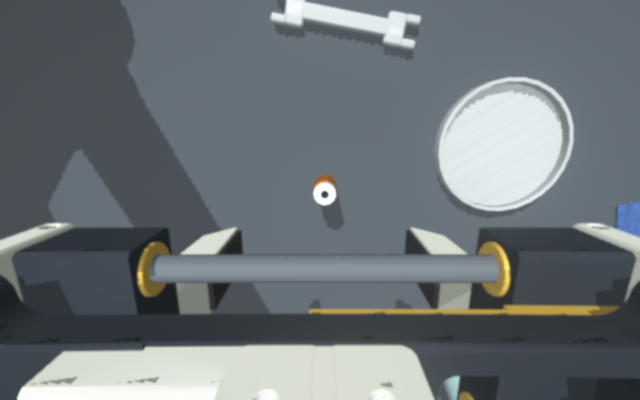

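The wrist view shows the short vial's cap at (325,194), between the fingers, and the dish around (507,144).

```bash
python3 - <<'E'
from h import *
p=dict(np.load("w.npz"))
v=ray("",[(325,194)],.046,p)[0];print(v,ray("",[(506,145)],.009,p))
print(togo(v[0],v[1],.015,-9.7))
E
```

```text
[ 0.38908048 -0.27865544  0.046     ] [[ 0.57599781 -0.26963918  0.009     ]]
(array([ 0.11,  0.21, 14.6 ]), np.float64(-0.4), np.float64(-10.1))
```

step_arm(increments=[{"delta_pos":[0.1,0.2,4],"dr":[0,0,0],"fingers":-1},{"delta_pos":[0.1,0.2,8],"dr":[0,0,0],"fingers":-1},{"delta_pos":[0.1,0.2,12],"dr":[0,0,0],"fingers":-1},{"delta_pos":[0.1,0.2,14.6],"dr":[0,0,0],"fingers":-0.5},{"delta_pos":[0.1,0.2,14.6],"dr":[0,0,0],"fingers":0}])

```text
time: 2.08
tool_pos: [0.3881, -0.2776, 0.0134]
tool_rot: [-3.138, -0.002, 1.395]
contact_force: [1.1, -0.0, 0.3]
opening: 0.0763
grip_force: 0.0
```

step_arm(increments=[{"delta_pos":[0,0,0],"dr":[0,0,0],"fingers":0.2},{"delta_pos":[0,0,0],"dr":[0,0,0],"fingers":0.4},{"delta_pos":[0,0,0],"dr":[0,0,0],"fingers":0.6},{"delta_pos":[0,0,0],"dr":[0,0,0],"fingers":1},{"delta_pos":[0,0,0],"dr":[0,0,0],"fingers":1}], newtons=15)

```text
time: 2.7
tool_pos: [0.3894, -0.2779, 0.0149]
tool_rot: [3.141, 0.0, 1.396]
contact_force: [-0.1, 0.6, -0.2]
opening: 0.0267
grip_force: 0.0
```

step_arm(increments=[{"delta_pos":[0,0,0],"dr":[0,0,0],"fingers":1},{"delta_pos":[0,0,0],"dr":[0,0,0],"fingers":1},{"delta_pos":[0,0,-3],"dr":[0,0,0],"fingers":1},{"delta_pos":[0,0,-8],"dr":[0,0,0],"fingers":1},{"delta_pos":[0,0,-12],"dr":[0,0,0],"fingers":1}])

```text
time: 3.32
tool_pos: [0.3894, -0.2779, 0.1362]
tool_rot: [3.141, 0.0, 1.396]
contact_force: [0.5, -0.2, -0.8]
opening: 0.0224
grip_force: 15.0
```

```bash
python3 -c "
from h import *
print(togo(.6185,-.023,.135,-9.7))"
```

```text
(array([29.09, 18.13,  0.12]), np.float64(-0.3), np.float64(-10.0))
```

step_arm(increments=[{"delta_pos":[3,2,0],"dr":[0,0,0],"fingers":1},{"delta_pos":[7.5,4.7,0],"dr":[0,0,0],"fingers":1},{"delta_pos":[12,7.5,0],"dr":[0,0,0],"fingers":1},{"delta_pos":[16.5,10.3,0],"dr":[0,0,0],"fingers":1},{"delta_pos":[21,13.1,0],"dr":[0,0,0],"fingers":1}])

```text
time: 3.95
tool_pos: [0.5557, -0.0924, 0.1345]
tool_rot: [-3.141, 0.0, 1.396]
contact_force: [0.1, -1.1, 1.0]
opening: 0.0228
grip_force: 15.0
```

step_arm(increments=[{"delta_pos":[4,2.5,0],"dr":[0,0,0],"fingers":1},{"delta_pos":[7,4.3,0],"dr":[0,0,0],"fingers":1},{"delta_pos":[8.1,5,0],"dr":[0,0,0],"fingers":1},{"delta_pos":[8.1,5,0],"dr":[0,0,0],"fingers":1},{"delta_pos":[8.1,5,0],"dr":[0,0,0],"fingers":1}])

```text
time: 4.58
tool_pos: [0.6174, -0.0239, 0.1346]
tool_rot: [-3.141, 0.001, 1.395]
contact_force: [0.2, -0.7, -0.7]
opening: 0.0223
grip_force: 15.0
```

```bash
python3 look.py w2
```

```text
[ 0.61741125 -0.02386705  0.13459552] [-1.79956689e+02  2.88236224e-02  7.99370962e+01]
```

View pics/w2.png

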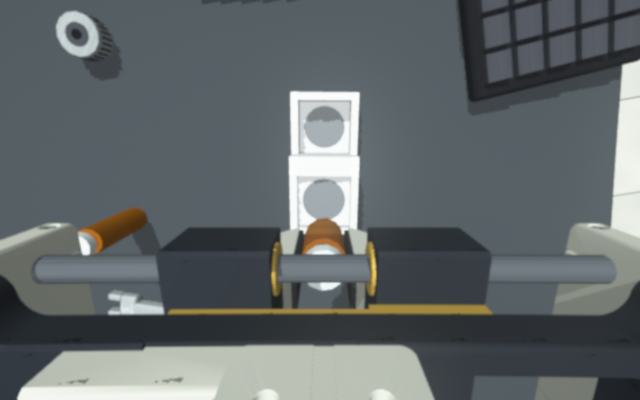

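The wrist view shows the rack squarely below. The deep bay's disc is at (324,127), the raised bay's disc at (324,200), and the middle wall's top edge runs along row 156 from col 289 to 360. The vial is held upright.

```bash
python3 - <<'E'
from h import *
p=dict(np.load("w.npz"))
a=ray("",[(324,127)],.005,p)[0];b=ray("",[(324,200)],.035,p)[0]
c=ray("",[(289,156),(360,156)],.043,p)  # mid wall edge, at rack y=-8
d=ray("",[(290,92),(359,92)],.024,p)    # far edge y=-60
print(a,b,c.mean(0),d.mean(0),np.linalg.norm(c[1]-c[0]),np.linalg.norm(d[1]-d[0]),np.degrees(np.arctan2(*(c[1]-c[0])[[1,0]])))
print(togo(b[0],b[1],.053,-9.7))
E
```

```text
[0.62926301 0.03634384 0.005     ] [ 0.61839325 -0.02469622  0.035     ] [0.62569664 0.01408851 0.043     ] [0.63469274 0.06457859 0.024     ] 0.05838789245227921 0.05788319716587494 -10.103628457354569
(array([-0.05,  0.11,  8.17]), np.float64(-0.4), np.float64(-10.1))
```

step_arm(increments=[{"delta_pos":[0,0.1,3],"dr":[0,0,0],"fingers":1},{"delta_pos":[0,0.1,6],"dr":[0,0,0],"fingers":1},{"delta_pos":[0,0.1,7.8],"dr":[0,0,0],"fingers":1},{"delta_pos":[0,0.1,8.3],"dr":[0,0,0],"fingers":1},{"delta_pos":[0,0.1,8.3],"dr":[0,0,0],"fingers":1}])

```text
time: 5.25
tool_pos: [0.6194, -0.0233, 0.0522]
tool_rot: [3.141, 0.0, 1.396]
contact_force: [0.6, 0.2, 0.4]
opening: 0.0226
grip_force: 15.0
```

step_arm(increments=[{"delta_pos":[0,0,0],"dr":[0,0,0],"fingers":1},{"delta_pos":[0,0,0],"dr":[0,0,0],"fingers":0.3},{"delta_pos":[0,0,0],"dr":[0,0,0],"fingers":0},{"delta_pos":[0,0,0],"dr":[0,0,0],"fingers":-0.3},{"delta_pos":[0,0,0],"dr":[0,0,0],"fingers":-0.3}])

```text
time: 5.88
tool_pos: [0.6191, -0.023, 0.0517]
tool_rot: [3.142, 0.0, 1.396]
contact_force: [0.5, 0.1, 0.2]
opening: 0.0569
grip_force: 0.0
```

step_arm(increments=[{"delta_pos":[0,0,-2],"dr":[0,0,0],"fingers":-0.5},{"delta_pos":[0,0,-5],"dr":[0,0,0],"fingers":-1},{"delta_pos":[0,0,-9],"dr":[0,0,0],"fingers":-1},{"delta_pos":[0,0,-12],"dr":[0,0,0],"fingers":-1},{"delta_pos":[0,0,-12],"dr":[0,0,0],"fingers":-1}])

```text
time: 6.5
tool_pos: [0.6205, -0.0232, 0.1744]
tool_rot: [3.136, 0.0, 1.396]
contact_force: [0.3, -0.2, 0.5]
opening: 0.0916
grip_force: 0.0
```

```bash
python3 -c "
from h import *
print(togo(.4255,-.017,.17,-9.7))"
```

```text
(array([ -2.78, -19.31,   0.33]), np.float64(-0.3), np.float64(-10.0))
```

step_arm(increments=[{"delta_pos":[-0.7,-5,0],"dr":[0,0,0],"fingers":-1},{"delta_pos":[-1.4,-10,0],"dr":[0,0,0],"fingers":-1},{"delta_pos":[-2.1,-15,0],"dr":[0,0,0],"fingers":-1},{"delta_pos":[-2.8,-19.3,0],"dr":[0,0,0],"fingers":-1},{"delta_pos":[-2.8,-19.3,0],"dr":[0,0,0],"fingers":-1}])

```text
time: 7.12
tool_pos: [0.4209, -0.0165, 0.1707]
tool_rot: [-3.138, -0.0, 1.396]
contact_force: [0.4, 0.4, 1.0]
opening: 0.092
grip_force: 0.0
```

```bash
python3 look.py w3
```

```text
[ 0.42089411 -0.01646306  0.17068929] [-1.79791103e+02 -1.45914926e-03  7.99747222e+01]
```

View pics/w3.png

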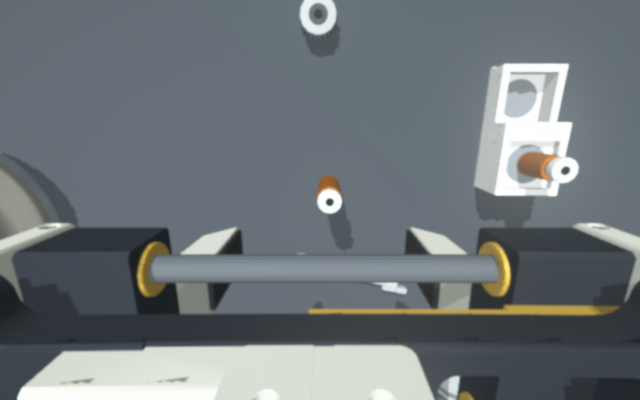

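The short vial stands upright in the raised bay (cap at (565,170)), the tall vial's cap is at (330,201), and the knurled nut's top is at (319,13).

```bash
python3 - <<'E'
from h import *
p=dict(np.load("w.npz"))
v=ray("",[(330,201)],.076,p)[0];print(v,ray("",[(319,13)],.018,p),"short",ray("",[(565,170)],.081,p))
print(togo(v[0],v[1],.043,-9.9))
E
```

```text
[ 0.42680859 -0.01773899  0.076     ] [[0.44528971 0.14331803 0.018     ]] short [[ 0.61989263 -0.02394505  0.081     ]]
(array([-0.02,  0.38, 12.82]), np.float64(-0.1), np.float64(-10.0))
```

step_arm(increments=[{"delta_pos":[0,0.4,4],"dr":[0,0,0],"fingers":-1},{"delta_pos":[0,0.4,8],"dr":[0,0,0],"fingers":-1},{"delta_pos":[0,0.4,11.5],"dr":[0,0,0],"fingers":-1},{"delta_pos":[0,0.4,12.8],"dr":[0,0,0],"fingers":-0.5},{"delta_pos":[0,0.4,12.8],"dr":[0,0,0],"fingers":0}])

```text
time: 7.8
tool_pos: [0.4284, -0.0177, 0.0431]
tool_rot: [-3.14, -0.0, 1.396]
contact_force: [0.3, -0.2, -0.2]
opening: 0.0763
grip_force: 0.0
```

step_arm(increments=[{"delta_pos":[0,0,0],"dr":[0,0,0],"fingers":0.2},{"delta_pos":[0,0,0],"dr":[0,0,0],"fingers":0.35},{"delta_pos":[0,0,0],"dr":[0,0,0],"fingers":0.5},{"delta_pos":[0,0,0],"dr":[0,0,0],"fingers":0.6},{"delta_pos":[0,0,0],"dr":[0,0,0],"fingers":0.7}])

```text
time: 8.43
tool_pos: [0.4282, -0.0177, 0.0438]
tool_rot: [3.141, 0.0, 1.396]
contact_force: [-0.3, 0.9, 0.2]
opening: 0.0264
grip_force: 0.0
```

step_arm(increments=[{"delta_pos":[0,0,0],"dr":[0,0,0],"fingers":1},{"delta_pos":[0,0,0],"dr":[0,0,0],"fingers":1},{"delta_pos":[0,0,-3],"dr":[0,0,0],"fingers":1},{"delta_pos":[0,0,-7],"dr":[0,0,0],"fingers":1},{"delta_pos":[0,0,-11],"dr":[0,0,0],"fingers":1}])

```text
time: 9.05
tool_pos: [0.4278, -0.0176, 0.1547]
tool_rot: [-3.141, 0.0, 1.396]
contact_force: [1.5, -0.2, -0.8]
opening: 0.0228
grip_force: 14.9
```

```bash
python3 -c "
from h import *
print(togo(.629,.037,.154,-10))"
```

```text
(array([ 8.88, 18.86,  0.06]), np.float64(-0.0), np.float64(-10.0))
```

step_arm(increments=[{"delta_pos":[2,4,0],"dr":[0,0,0],"fingers":1},{"delta_pos":[4.2,9,0],"dr":[0,0,0],"fingers":1},{"delta_pos":[6.6,14,0],"dr":[0,0,0],"fingers":1},{"delta_pos":[8.4,17.8,0],"dr":[0,0,0],"fingers":1},{"delta_pos":[8.9,18.9,0],"dr":[0,0,0],"fingers":1}])

```text
time: 9.68
tool_pos: [0.6314, 0.0379, 0.1526]
tool_rot: [-3.141, -0.0, 1.397]
contact_force: [0.3, -0.6, -1.2]
opening: 0.0223
grip_force: 14.9
```

step_arm(increments=[{"delta_pos":[0,0,0],"dr":[0,0,0],"fingers":1},{"delta_pos":[0,0,4],"dr":[0,0,0],"fingers":1},{"delta_pos":[0,0,8],"dr":[0,0,0],"fingers":1},{"delta_pos":[0,0,9.8],"dr":[0,0,0],"fingers":1},{"delta_pos":[0,0,10],"dr":[0,0,0],"fingers":1}])

```text
time: 10.3
tool_pos: [0.629, 0.037, 0.0531]
tool_rot: [-3.14, 0.0, 1.396]
contact_force: [-1.0, 0.7, 0.4]
opening: 0.0225
grip_force: 14.9
```

step_arm(increments=[{"delta_pos":[0,0,0.3],"dr":[0,0,0],"fingers":1},{"delta_pos":[0,0,0.4],"dr":[0,0,0],"fingers":1},{"delta_pos":[0,0,0.4],"dr":[0,0,0],"fingers":0.3},{"delta_pos":[0,0,0.4],"dr":[0,0,0],"fingers":0},{"delta_pos":[0,0,0.4],"dr":[0,0,0],"fingers":-0.3}])

```text
time: 10.92
tool_pos: [0.6298, 0.0371, 0.0499]
tool_rot: [3.141, 0.0, 1.396]
contact_force: [0.2, 0.1, 0.4]
opening: 0.0477
grip_force: 0.0
```

step_arm(increments=[{"delta_pos":[0,0,0],"dr":[0,0,0],"fingers":-0.5},{"delta_pos":[0,0,-3],"dr":[0,0,0],"fingers":-0.5},{"delta_pos":[0,0,-7],"dr":[0,0,0],"fingers":-0.5},{"delta_pos":[0,0,-11],"dr":[0,0,0],"fingers":-0.5},{"delta_pos":[0,0,-12],"dr":[0,0,0],"fingers":-1}])

```text
time: 11.55
tool_pos: [0.6311, 0.0371, 0.1728]
tool_rot: [3.136, -0.001, 1.396]
contact_force: [0.2, -0.3, 0.4]
opening: 0.0747
grip_force: 0.0
```

```bash
python3 -c "
from h import *
print(togo(.445,.1435,.17,-10))"; python3 look.py w4
```

```text
(array([  7.25, -20.18,   0.17]), np.float64(-0.0), np.float64(-10.0))
[0.63109743 0.03706868 0.17276276] [ 1.79691063e+02 -3.22151381e-02  7.99952512e+01]
```

View pics/w4.png

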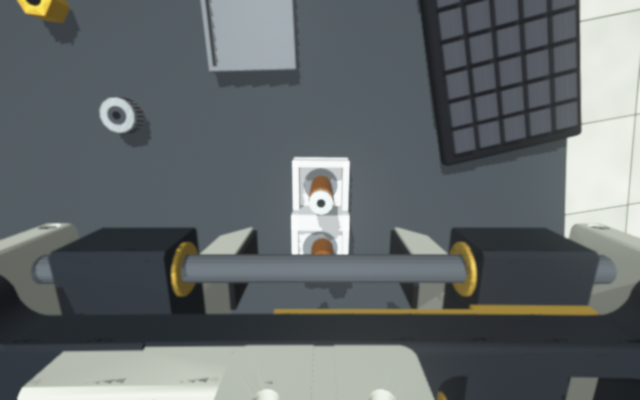

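The tall vial stands in the deep bay (cap at (320,203)). The knurled nut is at (118,114) and the hex nut at the top-left.

step_arm(increments=[{"delta_pos":[1.8,-5,0],"dr":[0,0,0],"fingers":-1},{"delta_pos":[3.6,-10,0],"dr":[0,0,0],"fingers":-1},{"delta_pos":[5.4,-15,0],"dr":[0,0,0],"fingers":-1},{"delta_pos":[7.2,-20,0],"dr":[0,0,0],"fingers":-1},{"delta_pos":[7.2,-20.2,0],"dr":[0,0,0],"fingers":-1}])

```text
time: 12.22
tool_pos: [0.4396, 0.1443, 0.1684]
tool_rot: [-3.138, 0.001, 1.399]
contact_force: [1.2, -0.7, -0.4]
opening: 0.0915
grip_force: 0.0
```

```bash
python3 look.py w5
```

```text
[0.43961434 0.1442893  0.1684263 ] [-1.79765554e+02  6.33537426e-02  8.01586842e+01]
```

View pics/w5.png

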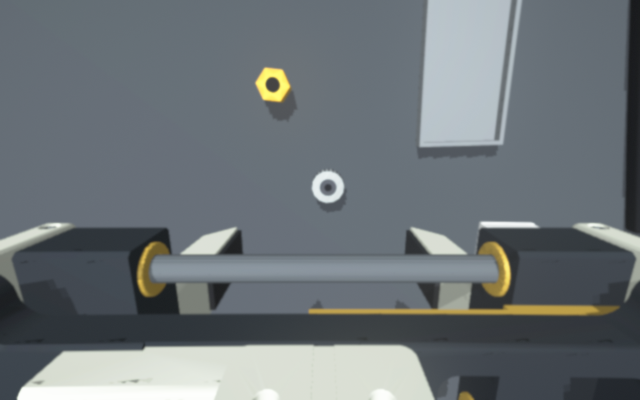

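The knurled nut's top is at (328,187) and the hex nut at (272,84), with corners pointing roughly left and right.

```bash
python3 - <<'E'
from h import *
p=dict(np.load("w.npz"))
v=ray("",[(328,187)],.018,p)[0];print(v)
print(togo(v[0],v[1],.003))
im=cv2.imread("pics/w5.png")[:,:,::-1].astype(int)
m=(im[...,0]>190)&(im[...,2]<140)
sub=np.zeros(m.shape,bool);sub[55:115,245:305]=1;m&=sub
c=max(cv2.findContours(m.astype(np.uint8),0,2)[0],key=cv2.contourArea)
w=ray("",c.reshape(-1,2),.02,p)[:,:2]*1000
h=w[:,None] if 0 else w
h=cv2.convexHull(w.astype(np.float32)).reshape(-1,2)
# caliper widths
for a in range(0,180,10):
    u=np.array([np.cos(np.radians(a)),np.sin(np.radians(a))]);q=h@u;print(a,(q.max()-q.min()).round(1),end='; ')
print((h.max(0)+h.min(0))/2)
E
```

```text
[0.44437393 0.14352468 0.018     ]
(array([ 0.05,  0.31, 16.58]), None, np.float64(-9.9))
0 31.1; 10 29.9; 20 30.3; 30 31.6; 40 32.2; 50 32.3; 60 31.4; 70 29.5; 80 29.4; 90 31.1; 100 32.0; 110 32.1; 120 31.4; 130 29.9; 140 29.6; 150 31.1; 160 31.6; 170 31.4; [409.08224 251.1702 ]
```

step_arm(increments=[{"delta_pos":[0,0.4,5],"dr":[0,0,0],"fingers":-1},{"delta_pos":[0,0.4,10],"dr":[0,0,0],"fingers":-0.6},{"delta_pos":[0,0.4,14],"dr":[0,0,0],"fingers":-0.4},{"delta_pos":[0,0.4,16],"dr":[0,0,0],"fingers":-0.2},{"delta_pos":[0,0.4,16.5],"dr":[0,0,0],"fingers":0}])

```text
time: 12.9
tool_pos: [0.447, 0.1416, 0.0026]
tool_rot: [-3.138, 0.001, 1.395]
contact_force: [0.5, 0.1, 0.1]
opening: 0.0566
grip_force: 0.0
```

step_arm(increments=[{"delta_pos":[0,0,0],"dr":[0,0,0],"fingers":0.3},{"delta_pos":[0,0,0],"dr":[0,0,0],"fingers":1},{"delta_pos":[0,0,0],"dr":[0,0,0],"fingers":1},{"delta_pos":[0,0,0],"dr":[0,0,0],"fingers":1},{"delta_pos":[0,0,0],"dr":[0,0,0],"fingers":1}], newtons=25)

```text
time: 13.52
tool_pos: [0.4479, 0.1425, 0.0054]
tool_rot: [3.14, -0.0, 1.396]
contact_force: [-1.3, -0.5, 6.2]
opening: 0.0331
grip_force: 25.0
```

```bash
python3 -c "
from h import *
print(robot.observe()['tool_pos'],togo(.571,-.293,.154,-10))"
```

```text
[0.44791296 0.14245882 0.00540369] (array([-40.74,  19.71, -14.84]), np.float64(-0.0), np.float64(-10.0))
```

step_arm(increments=[{"delta_pos":[0,0,-5],"dr":[0,0,0],"fingers":1},{"delta_pos":[0,0,-10],"dr":[0,0,0],"fingers":1},{"delta_pos":[-3.6,1.8,-14.8],"dr":[0,0,0],"fingers":1},{"delta_pos":[-8.1,4,-14.8],"dr":[0,0,0],"fingers":1},{"delta_pos":[-12.6,6.1,-14.8],"dr":[0,0,0],"fingers":1}])

```text
time: 14.15
tool_pos: [0.4859, 0.0066, 0.1535]
tool_rot: [3.14, -0.0, 1.397]
contact_force: [0.3, -0.0, -1.5]
opening: 0.0331
grip_force: 25.0
```

step_arm(increments=[{"delta_pos":[-4.9,2.4,0],"dr":[0,0,0],"fingers":1},{"delta_pos":[-9.8,4.7,0],"dr":[0,0,0],"fingers":1},{"delta_pos":[-14.7,7.1,0],"dr":[0,0,0],"fingers":1},{"delta_pos":[-19.6,9.5,0],"dr":[0,0,0],"fingers":1},{"delta_pos":[-23.5,11.4,0],"dr":[0,0,0],"fingers":1}])

```text
time: 14.78
tool_pos: [0.5569, -0.2455, 0.1523]
tool_rot: [-3.141, -0.0, 1.395]
contact_force: [0.3, -0.4, -1.1]
opening: 0.0331
grip_force: 25.0
```

```bash
python3 -c "
from h import *
print(robot.observe()['tool_pos'],togo(.571,-.293,.05,-10))"
```

```text
[ 0.55691173 -0.24553589  0.1523486 ] (array([-4.43,  2.22, 10.23]), np.float64(-0.1), np.float64(-10.1))
```

step_arm(increments=[{"delta_pos":[-4.4,2.2,2],"dr":[0,0,0],"fingers":1},{"delta_pos":[-4.4,2.2,6],"dr":[0,0,0],"fingers":1},{"delta_pos":[-4.4,2.2,10],"dr":[0,0,0],"fingers":1},{"delta_pos":[-4.4,2.2,12.5],"dr":[0,0,0],"fingers":1},{"delta_pos":[-4.4,2.2,13.7],"dr":[0,0,0],"fingers":1}])

```text
time: 15.4
tool_pos: [0.5699, -0.29, 0.0138]
tool_rot: [-3.139, -0.001, 1.396]
contact_force: [-0.4, 0.8, 0.2]
opening: 0.0331
grip_force: 25.0
```

step_arm(increments=[{"delta_pos":[0,0,0.3],"dr":[0,0,0],"fingers":1},{"delta_pos":[0,0,0.3],"dr":[0,0,0],"fingers":1},{"delta_pos":[0,0,0.3],"dr":[0,0,0],"fingers":0.25},{"delta_pos":[0,0,0.3],"dr":[0,0,0],"fingers":0},{"delta_pos":[0,0,0.3],"dr":[0,0,0],"fingers":-0.1}])

```text
time: 16.02
tool_pos: [0.5711, -0.2908, 0.0132]
tool_rot: [3.141, 0.0, 1.396]
contact_force: [0.4, -0.7, 0.7]
opening: 0.0486
grip_force: 0.0
```

step_arm(increments=[{"delta_pos":[0,0,-2],"dr":[0,0,0],"fingers":-0.1},{"delta_pos":[0,0,-6],"dr":[0,0,0],"fingers":-0.1},{"delta_pos":[0,0,-11],"dr":[0,0,0],"fingers":-0.1},{"delta_pos":[2,0,-15],"dr":[0,0,0],"fingers":-0.5},{"delta_pos":[5,0,-16],"dr":[0,0,0],"fingers":-1}])

```text
time: 16.65
tool_pos: [0.5808, -0.2423, 0.1765]
tool_rot: [3.136, 0.002, 1.395]
contact_force: [-0.2, -0.5, -0.6]
opening: 0.066
grip_force: 0.0
```

```bash
python3 -c "
from h import *
print(robot.observe()['tool_pos'],togo(.4093,.2505,.165,14.5))"; python3 look.py w6
```

```text
[ 0.58076647 -0.24230928  0.17645215] (array([ 45.52, -25.52,   0.89]), np.float64(-24.6), np.float64(-10.1))
[ 0.58076647 -0.24230928  0.17645215] [1.79656808e+02 1.33411409e-01 7.99049950e+01]
```

View pics/w6.png

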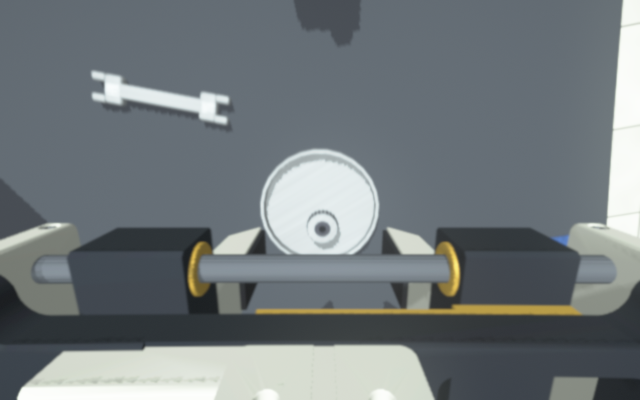

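The knurled nut lies flat in the dish at (322,229), and the dish rim spans cols 261–378. The spanner's heads are at about (113,90) and (208,107).

```bash
python3 - <<'E'
from h import *
p=dict(np.load("w.npz"))
im=cv2.imread("pics/w6.png").max(2)
sub=np.zeros(im.shape,bool);sub[60:135,80:240]=1
for m,st,c in blobs((im>140)&sub,100):
    r=rect("",m,.008,p);print(st,r)
print("nut",ray("",[(322,229)],.022,p),"dish l,r,top",ray("",[(261,207),(378,207),(320,150)],.014,p))
print(togo(r[0]/1000,r[1]/1000,.15,r[4]-90))
E
```

```text
[  91   70  139   55 2802] [ 434.9 -125.8   30.   136.7  160. ]
nut [[ 0.57231248 -0.2896767   0.022     ]] dish l,r,top [[ 0.51015997 -0.25524845  0.014     ]
 [ 0.63729333 -0.27819162  0.014     ]
 [ 0.58534761 -0.20546724  0.014     ]]
(array([  8.52, -16.37,   2.57]), np.float64(-79.9), np.float64(-9.9))
```

step_arm(increments=[{"delta_pos":[1.2,-2.4,0],"dr":[0,0,-10],"fingers":-1},{"delta_pos":[2.4,-4.8,0],"dr":[0,0,-20],"fingers":-1},{"delta_pos":[3.6,-7.2,0],"dr":[0,0,-30],"fingers":-1},{"delta_pos":[4.8,-9.6,1],"dr":[0,0,-40],"fingers":-1},{"delta_pos":[6,-12,1],"dr":[0,0,-50],"fingers":-1}])

```text
time: 17.32
tool_pos: [0.4706, -0.1607, 0.1621]
tool_rot: [-3.141, -0.001, 2.275]
contact_force: [0.6, 0.2, 0.7]
opening: 0.0916
grip_force: 0.0
```

```bash
python3 -c "
from h import *
print(robot.observe()['tool_pos'],togo(.435,-.1257,.06,70))"
```

```text
[ 0.47060829 -0.16074529  0.16213747] (array([ 4.97, -0.44, 10.22]), np.float64(-29.7), np.float64(40.3))
```

step_arm(increments=[{"delta_pos":[1.6,-0.1,2],"dr":[0,0,-10],"fingers":-1},{"delta_pos":[3.3,-0.3,5],"dr":[0,0,-20],"fingers":-1},{"delta_pos":[5,-0.4,8],"dr":[0,0,-29.7],"fingers":-0.6},{"delta_pos":[5,-0.4,10.2],"dr":[0,0,-29.7],"fingers":-0.2},{"delta_pos":[5,-0.4,10.2],"dr":[0,0,-29.7],"fingers":-0.2}])

```text
time: 17.95
tool_pos: [0.4357, -0.1253, 0.0598]
tool_rot: [3.141, -0.003, 2.787]
contact_force: [-1.4, 0.5, 0.2]
opening: 0.0662
grip_force: 0.0
```

```bash
python3 -c "
from h import *
print(robot.observe()['tool_pos'],togo(.435,-.1257,.004,70))"
```

```text
[ 0.43569994 -0.12529665  0.05978481] (array([ 0.04, -0.06,  5.58]), np.float64(-0.3), np.float64(69.7))
```

step_arm(increments=[{"delta_pos":[0,0,3],"dr":[0,0,0],"fingers":-0.2},{"delta_pos":[0,0,5.4],"dr":[0,0,0],"fingers":0.2},{"delta_pos":[0,0,5.5],"dr":[0,0,0],"fingers":0.5},{"delta_pos":[0,0,5.5],"dr":[0,0,0],"fingers":1},{"delta_pos":[0,0,5.5],"dr":[0,0,0],"fingers":1}], newtons=30)

```text
time: 18.58
tool_pos: [0.4375, -0.1262, 0.0069]
tool_rot: [-3.141, 0.002, 2.787]
contact_force: [-0.5, -0.1, 0.5]
opening: 0.0195
grip_force: 0.0
```

step_arm(increments=[{"delta_pos":[0,0,0],"dr":[0,0,0],"fingers":1},{"delta_pos":[0,0,0],"dr":[0,0,0],"fingers":1},{"delta_pos":[0,0,-2],"dr":[0,0,0],"fingers":1},{"delta_pos":[0,0,-6],"dr":[0,0,0],"fingers":1},{"delta_pos":[0,0,-10],"dr":[0,0,0],"fingers":1}])

```text
time: 19.2
tool_pos: [0.4362, -0.1255, 0.1067]
tool_rot: [3.142, -0.001, 2.787]
contact_force: [1.2, 0.2, -1.8]
opening: 0.0127
grip_force: 30.0
```

```bash
python3 -c "
from h import *
print(robot.observe()['tool_pos'],togo(.598,.2565,.15,-8.5))"
```

```text
[ 0.4362057  -0.12553434  0.1067408 ] (array([-1.91, 41.44, -4.33]), np.float64(78.2), np.float64(69.7))
```

step_arm(increments=[{"delta_pos":[0,2,-4],"dr":[0,0,0],"fingers":1},{"delta_pos":[-0.3,6,-5.3],"dr":[0,0,10],"fingers":1},{"delta_pos":[-0.5,10,-5.3],"dr":[0,0,20],"fingers":1},{"delta_pos":[-0.7,14.5,-5.3],"dr":[0,0,30],"fingers":1},{"delta_pos":[-0.9,19,-5.3],"dr":[0,0,40],"fingers":1}])

```text
time: 19.82
tool_pos: [0.5112, 0.0507, 0.1589]
tool_rot: [-3.142, 0.0, 2.083]
contact_force: [1.0, 0.3, -1.6]
opening: 0.0133
grip_force: 30.0
```

```bash
python3 -c "
from h import *
print(robot.observe()['tool_pos'],togo(.598,.2565,.16,-8.5))"
```

```text
[0.51121511 0.05069138 0.158869  ] (array([13.68, 17.65, -0.12]), np.float64(37.9), np.float64(29.4))
```

step_arm(increments=[{"delta_pos":[3,4,0],"dr":[0,0,9],"fingers":1},{"delta_pos":[6.2,8,0],"dr":[0,0,19],"fingers":1},{"delta_pos":[9.3,12,0],"dr":[0,0,29],"fingers":1},{"delta_pos":[12.4,16,0],"dr":[0,0,37.9],"fingers":1},{"delta_pos":[13.7,17.65,0],"dr":[0,0,37.9],"fingers":1}])

```text
time: 20.45
tool_pos: [0.5965, 0.2585, 0.1581]
tool_rot: [-3.141, -0.0, 1.428]
contact_force: [-0.3, 0.1, -0.7]
opening: 0.0131
grip_force: 30.0
```

```bash
python3 -c "
from h import *
print(robot.observe()['tool_pos'],togo(.598,.2565,.011,-8.5))"; python3 look.py w7
```

```text
[0.59646368 0.25845145 0.15811983] (array([-0.17,  0.19, 14.71]), np.float64(0.3), np.float64(-8.2))
[0.59646368 0.25845145 0.15811983] [-1.79968282e+02 -7.05018053e-03  8.18206601e+01]
```

View pics/w7.png

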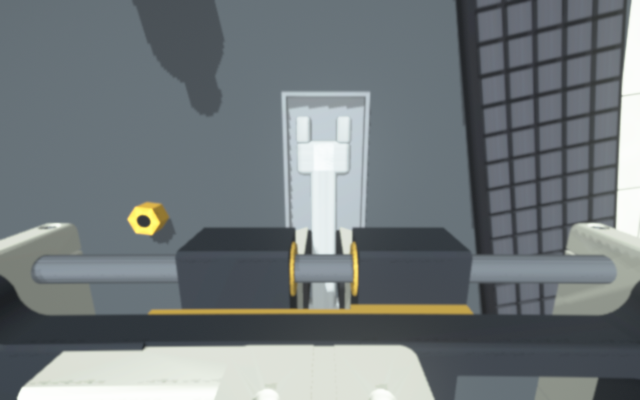

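The spanner is lined up over the long tray (tray edges at cols 283 and 369, far edge at row 93). The hex nut is at (146,219).

step_arm(increments=[{"delta_pos":[-0.1,0.1,4],"dr":[0,0,0.3],"fingers":1},{"delta_pos":[-0.1,0.1,9],"dr":[0,0,0.3],"fingers":1},{"delta_pos":[-0.1,0.1,13],"dr":[0,0,0.3],"fingers":1},{"delta_pos":[-0.1,0.1,14.3],"dr":[0,0,0.3],"fingers":1},{"delta_pos":[-0.1,0.1,14.5],"dr":[0,0,0.3],"fingers":1}])

```text
time: 21.12
tool_pos: [0.5973, 0.2543, 0.0138]
tool_rot: [-3.141, 0.0, 1.422]
contact_force: [-0.2, 0.4, -1.0]
opening: 0.013
grip_force: 30.0
```

step_arm(increments=[{"delta_pos":[0,0,0.1],"dr":[0,0,0],"fingers":1},{"delta_pos":[0,0,0.1],"dr":[0,0,0],"fingers":0.6},{"delta_pos":[0,0,0.1],"dr":[0,0,0],"fingers":0.45},{"delta_pos":[0,0,0.1],"dr":[0,0,0],"fingers":0.4},{"delta_pos":[0,0,0.1],"dr":[0,0,0],"fingers":0.4}])

```text
time: 21.75
tool_pos: [0.5974, 0.2547, 0.0129]
tool_rot: [3.141, -0.0, 1.422]
contact_force: [0.2, -0.4, 0.2]
opening: 0.0275
grip_force: 0.0
```

step_arm(increments=[{"delta_pos":[0,0,-2],"dr":[0,0,0],"fingers":0.4},{"delta_pos":[0,0,-6],"dr":[0,0,0],"fingers":0.4},{"delta_pos":[0,0,-11],"dr":[0,0,0],"fingers":0},{"delta_pos":[0,-3,-15],"dr":[0,0,0],"fingers":-0.5},{"delta_pos":[0,-8,-16],"dr":[0,0,0],"fingers":-1}])

```text
time: 22.38
tool_pos: [0.5196, 0.2668, 0.1757]
tool_rot: [3.136, -0.003, 1.421]
contact_force: [-0.7, 0.3, -0.3]
opening: 0.0528
grip_force: 0.0
```

```bash
python3 -c "
from h import *
print(robot.observe()['tool_pos'],togo(.4093,.2505,.165,14.5))"
```

```text
[0.51962276 0.26675773 0.1756568 ] (array([ -3.26, -10.67,   0.99]), np.float64(-23.1), np.float64(-8.6))
```

step_arm(increments=[{"delta_pos":[-1,-3.5,0.3],"dr":[0,0,-9],"fingers":-1},{"delta_pos":[-2,-7,0.6],"dr":[0,0,-18],"fingers":-1},{"delta_pos":[-3.3,-10.7,1],"dr":[0,0,-23],"fingers":-1},{"delta_pos":[-3.3,-10.7,1],"dr":[0,0,-23],"fingers":-1},{"delta_pos":[-3.3,-10.7,1],"dr":[0,0,-23],"fingers":-1}])

```text
time: 23.0
tool_pos: [0.4084, 0.25, 0.1632]
tool_rot: [3.14, -0.0, 1.823]
contact_force: [1.1, 0.7, -0.3]
opening: 0.0918
grip_force: 0.0
```

```bash
python3 look.py w8
```

```text
[0.40844899 0.24995862 0.16322442] [ 1.79893057e+02 -5.29005522e-03  1.04448938e+02]
```

View pics/w8.png

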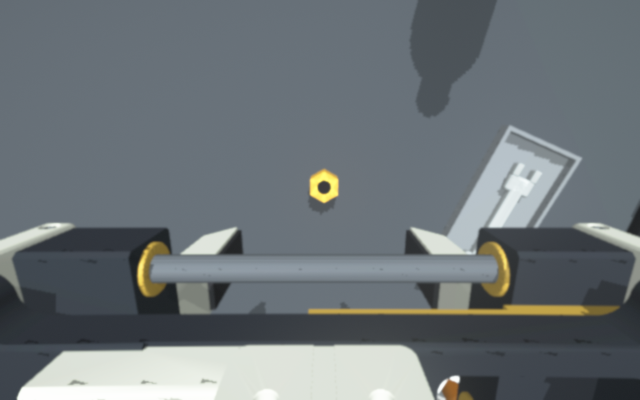

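The hex nut is at (324,187) with flats left and right, square to the fingers. The spanner lies in the tray.

```bash
python3 - <<'E'
from h import *
p=dict(np.load("w.npz"))
v=ray("",[(324,187)],.020,p)[0];print(v)
print(togo(v[0],v[1],.005))
E
```

```text
[0.40874224 0.25177408 0.02      ]
(array([ 0.17,  0.02, 15.81]), None, np.float64(14.4))
```

step_arm(increments=[{"delta_pos":[0.2,0,5],"dr":[0,0,0],"fingers":-0.6},{"delta_pos":[0.2,0,10],"dr":[0,0,0],"fingers":-0.4},{"delta_pos":[0.2,0,14],"dr":[0,0,0],"fingers":-0.2},{"delta_pos":[0.2,0,15.6],"dr":[0,0,0],"fingers":0},{"delta_pos":[0.2,0,15.8],"dr":[0,0,0],"fingers":0.2}])

```text
time: 23.68
tool_pos: [0.4073, 0.2514, 0.0034]
tool_rot: [-3.14, 0.0, 1.823]
contact_force: [-0.4, -0.1, 0.4]
opening: 0.0465
grip_force: 0.0
```

step_arm(increments=[{"delta_pos":[0,0,0],"dr":[0,0,0],"fingers":1},{"delta_pos":[0,0,0],"dr":[0,0,0],"fingers":1},{"delta_pos":[0,0,0],"dr":[0,0,0],"fingers":1},{"delta_pos":[0,0,-4],"dr":[0,0,0],"fingers":1},{"delta_pos":[0,0,-9],"dr":[0,0,0],"fingers":1}], newtons=25)

```text
time: 24.3
tool_pos: [0.4063, 0.2513, 0.0953]
tool_rot: [-3.139, 0.0, 1.824]
contact_force: [1.0, 0.0, -0.3]
opening: 0.0274
grip_force: 25.0
```

```bash
python3 -c "
from h import *
print(robot.observe()['tool_pos'],togo(.579,-.243,.155,-10))"
```

```text
[0.40630259 0.2512722  0.09533258] (array([-52.18,   4.34,  -5.95]), np.float64(24.5), np.float64(14.5))
```

step_arm(increments=[{"delta_pos":[-2.5,0,-4],"dr":[0,0,0],"fingers":1},{"delta_pos":[-7.5,0.6,-6.5],"dr":[0,0,6],"fingers":1},{"delta_pos":[-12.5,1,-6.5],"dr":[0,0,12],"fingers":1},{"delta_pos":[-17.5,1.4,-6.5],"dr":[0,0,18],"fingers":1},{"delta_pos":[-22.5,1.8,-6.5],"dr":[0,0,24.5],"fingers":1}])

```text
time: 24.92
tool_pos: [0.481, 0.0368, 0.1603]
tool_rot: [3.14, -0.0, 1.393]
contact_force: [0.6, 1.0, -0.3]
opening: 0.0277
grip_force: 25.0
```

```bash
python3 -c "
from h import *
print(robot.observe()['tool_pos'],togo(.579,-.243,.155,-10))"
```

```text
[0.48102768 0.03675435 0.1603087 ] (array([-25.8 ,  14.6 ,   0.54]), np.float64(-0.2), np.float64(-10.2))
```

step_arm(increments=[{"delta_pos":[-5,2.8,0],"dr":[0,0,0],"fingers":1},{"delta_pos":[-10,5.7,0],"dr":[0,0,0],"fingers":1},{"delta_pos":[-15,8.5,0],"dr":[0,0,0],"fingers":1},{"delta_pos":[-20,11.3,0],"dr":[0,0,0],"fingers":1},{"delta_pos":[-24,13.6,0],"dr":[0,0,0],"fingers":1}])

```text
time: 25.55
tool_pos: [0.5732, -0.224, 0.16]
tool_rot: [3.141, 0.0, 1.395]
contact_force: [0.4, 0.4, 0.7]
opening: 0.0278
grip_force: 25.0
```

```bash
python3 -c "
from h import *
print(robot.observe()['tool_pos'],togo(.579,-.242,.014,-10))"
```

```text
[ 0.57319032 -0.22395566  0.1599942 ] (array([-1.67,  0.88, 14.6 ]), np.float64(-0.1), np.float64(-10.1))
```

step_arm(increments=[{"delta_pos":[-1.7,0.9,3],"dr":[0,0,0],"fingers":1},{"delta_pos":[-1.7,0.9,7],"dr":[0,0,0],"fingers":1},{"delta_pos":[-1.7,0.9,11.5],"dr":[0,0,0],"fingers":1},{"delta_pos":[-1.7,0.9,14],"dr":[0,0,0],"fingers":1},{"delta_pos":[-1.7,0.9,14.7],"dr":[0,0,0],"fingers":1}])

```text
time: 26.18
tool_pos: [0.5778, -0.2395, 0.0112]
tool_rot: [-3.139, -0.001, 1.396]
contact_force: [0.2, -0.3, 0.2]
opening: 0.0276
grip_force: 25.0
```

step_arm(increments=[{"delta_pos":[0,0,0.2],"dr":[0,0,0],"fingers":1},{"delta_pos":[0,0,0.2],"dr":[0,0,0],"fingers":1},{"delta_pos":[0,0,0.2],"dr":[0,0,0],"fingers":0.25},{"delta_pos":[0,0,0.2],"dr":[0,0,0],"fingers":0.1},{"delta_pos":[0,0,0.2],"dr":[0,0,0],"fingers":0}])

```text
time: 26.8
tool_pos: [0.579, -0.2401, 0.0111]
tool_rot: [3.141, 0.0, 1.396]
contact_force: [-1.0, -0.1, -0.4]
opening: 0.0447
grip_force: 0.0
```

step_arm(increments=[{"delta_pos":[0,0,-2],"dr":[0,0,0],"fingers":0},{"delta_pos":[0,0,-6],"dr":[0,0,0],"fingers":-0.1},{"delta_pos":[0,0,-11],"dr":[0,0,0],"fingers":-0.1},{"delta_pos":[0,-4,-16],"dr":[0,0,0],"fingers":-0.5},{"delta_pos":[0,-9,-18],"dr":[0,0,0],"fingers":-0.5}])

```text
time: 27.42
tool_pos: [0.4907, -0.2249, 0.1936]
tool_rot: [3.137, 0.002, 1.397]
contact_force: [-0.6, -0.4, -1.0]
opening: 0.0654
grip_force: 0.0
```

step_arm(increments=[{"delta_pos":[0,-4,0],"dr":[0,0,0],"fingers":-0.5},{"delta_pos":[0,-8,0],"dr":[0,0,0],"fingers":-0.5},{"delta_pos":[0,-11,0],"dr":[0,0,0],"fingers":-0.5},{"delta_pos":[0,-11,0],"dr":[0,0,0],"fingers":-0.5},{"delta_pos":[0,-11,0],"dr":[0,0,0],"fingers":-0.5}])

```text
time: 28.05
tool_pos: [0.3828, -0.2057, 0.1911]
tool_rot: [3.14, 0.001, 1.396]
contact_force: [-0.1, -0.8, -0.0]
opening: 0.0688
grip_force: 0.0
```

```bash
python3 - <<'E'
from h import *
im=viewer.read_camera("top")[130:280,180:450,::-1]
cv2.imwrite("pics/t2.png",cv2.resize(im,None,fx=2.9,fy=2.9,interpolation=cv2.INTER_CUBIC))
E
```

```text
(no output)
```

View pics/t2.png

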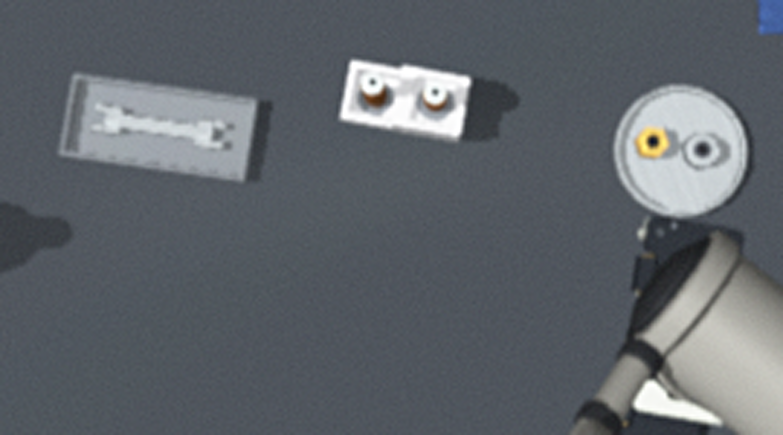

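The final view shows both vials upright in the rack at (373,85) and (435,93). The nuts lie side by side in the dish at (653,141) and (703,150), and the spanner lies in the tray at (160,127). The arm is clear of everything, so I'm handing in.

```bash
python3 -c "
from cell import robot
print(robot.hand_in())"
```

```text
the job is handed in; nothing more can be done
None
```

The job is handed in at about 28 s of the 134 s allowed: both vials stand in their rack bays, both nuts lie side by side in the dish, and the spanner lies lengthwise in the tray, all let go. The hand-in gave no verdict.

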